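Make up two engine overhaul kits

ROBOT

A 6-joint arm with a two-finger parallel gripper is mounted at the origin on the work surface. World frame = base frame: x ahead of the robot, y to its left, z up, the work surface at z = 0. Lengths are in m, angles in degrees, forces in N, time in s.
With the tool pointing down it reaches from about 0.375 to 0.75 m from the base axis. Payload 9 kg.
Tool frame: the origin (TCP) lies midway between the tips of the shut fingers; the grasp point (between the pads) lies 19 mm behind it; z points along the fingers, y is the line along which they close (so a half turn about z gives the same grasp; the last joint's range is limited). The gripper opens to 85 mm and grips with 20 to 120 N. Pads are 22 mm wide; open, the fingers measure 114 mm over their backs; the gripper's body (76 mm by 85 mm) begins 54 mm behind the grasp point. The pads swing forward as they close: fully open they stand 13 mm farther back than shut.
Start: joints at [-83.405, 5.964, 5.575, 89.605, 0, 77.527], TCP at [0.196, -0.567, 0.231] pointing down, gripper open.
Joint ranges: [-171.21, 171.21], [-48.23, 106.86], [-62.78, 66.21], [-105.2, 120.99], [-86.42, 89.51], [-180, 180]. Speed limits (degrees/s): [127.2, 127.2, 147.25, 180, 180, 180].

INTERFACE

Orientations are given as a 3x3 rotation matrix whose columns are the frame's x, y, z axes.
In Python, from station import state, grab_frame, calibration, job_done, silhouettes, mark_of gives the robot as it stands.
- The arm moves only by the tool move_arm, never from a script. Its argument "series" is a list of rows, each a list of 3 entries, a list of its own where there are three numbers: the shift along the world's x, y, z in m, then the turn, a rotation vector about the world's x, y, z in degrees, then the closure, from 0 (fully open) to 1 (shut). A call has 1 to 8 rows; each row shifts and turns the commanded pose from where the row before left it; what a row does not reach is not made up. A row lasts 1/8 s, in which the tool goes at most 62.5 mm and 10.7 degrees, less where a joint would pass 70% of its speed; a pose out of reach is approached as far as the arm can. A call is refused whole if a number of a shift passes 0.0625 or a number of a turn 10.7, either way. A call with a gripper value outside its range is refused whole. The fingers move at their own pace and stop on an object; "grip_force" is the grip in N (left out, the last holds). Time passes only in rows, so rows that do not move let the fingers close. It gives the time, the measured TCP pose, the force, the opening and the grip force at its end, in the units of the state.
- state(): the state, without advancing time (a new reading comes with each control period).
- grab_frame(name): name is "scene" or "top" or "wrist"; returns (picture, depth): 480x640x3 uint8, red, green, blue; 480x640 float32, m along the optical axis (not along the pixel's ray), 0 where there is no reading.
- calibration(name): a dict with "vfov" (degrees; the focal length in pixels is half the picture's height over the tangent of half this angle, whatever the lens; pixels are square), "cx", "cy" (the principal point, pixels), "k1" (the pictures are not rectified: a ray, as slopes to the right and down, at radius r is drawn at 1 + k1 r^2 times it, then the intrinsics apply), "rvec" (rotation vector, rad) and "tvec" (3), from world to camera coordinates, as OpenCV has them; the wrist camera has in their place "hand_eye" (4x4, takes a point from camera to tool coordinates, whose origin is the TCP and whose axes are the flange's). Camera axes: x right, y down, z forward; pixel columns grow to the right and rows downward; lengths in m; the calibration is good to about 2 mm. A picture is of the moment at which its call begins: read the wrist's pose just before it. calibration takes no time and is no camera call.
- job_done(): hands the job in; it is judged then, once.
Trained networks look in the newest picture that a camera, given by its name, has taken for a name from the list of things; names that differ only in an ending like _2 or _b are one class to them, and where a whole thing is asked for, a point or a joint stands for the part that bears it (a point fixed in the world has none). Each returns a list of dicts, best first, with "conf" (0 to 1); they miss things now and then, are a little off and sometimes report something else, mostly with a low value. They report only what shows in the picture. A call takes as long as a camera call.
- silhouettes(camera, name): "pixels" (480x640 bool, what is visible of it) and "uv" ([column, row] in pixels, amid what is visible of it).
- mark_of(camera, name): "uv" ([column, row] in pixels: a listed point, or the origin of a listed thing).
The state is a dict: "clock": time; "joint_positions": joint angles; "joint_velocities": joint speeds; "joint_torque": joint torques, N m; "tool_pos": TCP position; "ee_rot": TCP orientation; "wrist_force": force on the tool from outside, world axes, zero at the start; "ft_torque": the same for the moment, N m; "finger_gap": finger opening in m; "finger_force": force on a finger pad.
Only numpy, scipy, OpenCV 4.12 (cv2) and the standard library are available. Lean on these libraries where they do the work, as an engineer would, in place of code of your own. Each camera call takes 0.05 s, during which the arm holds its last target. There are 200 camera calls.

TASK

Make up the two engine kits from the stock on the bench, one part to a bay, each set down (not dropped) flat on the floor of its bay and about in the middle. The three-bay tray takes the two-stroke kit: the spark plug lying lengthwise in the narrow middle bay, the piston standing crown up and the small bearing in the outer bays, either way round. The two-bay tray takes the four-stroke kit: the large bearing and the air filter standing neck up, either way round; leave the starter cup and the spray can where they are.

Things in the scene. Friction and masses are not known exactly. Their poses are not given: they have to be found in the camera images.
- piston: Loose in the stock row, any place. Aluminium piston with a grey coated skirt, standing crown up, a cylinder 44 mm in diameter and 45 mm tall with two ring grooves near the top and a pin bore across the skirt; about 0.11 kg. Origin at the centre of its underside, z up through the crown. The stock row lies between the robot and the trays.
- spark_plug: Loose in the stock row, any place. Spark plug 80 mm long lying on a flat of its steel hexagon (20.8 mm across flats, 24 across corners), turned any way; 0.055 kg. Origin on its axis at half length, 10.4 mm above its support; x along it to the white ceramic end (11 mm thick); thread (14 mm) at -x. Hexagon at x -10 to +2 mm, round collar of 20.8 mm at -19 to -10 mm, balance at about -9 mm.
- bearing_small: Loose in the stock row, any place. Small ball bearing lying flat: 35 mm outside diameter, 15 mm bore, 11 mm thick, steel rings with a black seal between; about 0.045 kg. Origin at its centre (5.5 mm above what it lies on), z along its axis.
- bearing_large: Loose in the stock row, any place. Large ball bearing lying flat: 52 mm outside diameter, 25 mm bore, 15 mm thick, steel rings with a black seal between; about 0.13 kg. Origin at its centre (7.5 mm above what it lies on), z along its axis.
- air_filter: Loose in the stock row, any place. Rigid pod air filter standing on its steel end cap, 82 mm tall: cap 64 mm in diameter, pleated dark body 60 mm in diameter up to 56 mm, then a rubber neck 42 mm in diameter with a steel clamp band, 56 to 82 mm high, to grip it by; about 0.12 kg. Origin at the centre of its underside, z up.
- tray3: Grey plastic tray with three bays, fixed on the bench beyond the stock: 110 (x) by 270 mm (y), walls 3 mm thick, 18 mm high above the bench, floor 3 mm thick. Bays 104 mm in x; middle one 74 mm wide in y, outer ones 92. Origin on the bench under the middle bay's centre; outer bays centred at y = +86 and -86 mm. z up; x points away from the robot within 0.2 rad.
- tray2: Grey plastic tray with two bays, fixed on the bench beside the other tray: 110 (x) by 217 mm (y), walls 3 mm thick, 18 mm high above the bench, floor 3 mm thick. Both bays 104 by 104 mm, centred at y = +53.5 and -53.5 mm. Origin on the bench under the tray's centre, under the divider. z up; x points away from the robot within 0.2 rad.
- starter_cup: Bystander: plated steel starter cup, open at the top, 72 mm in diameter and 38 mm high, at one end of the stock row. Origin at the centre of its underside.
- spray_can: Bystander: grey spray can with a red cap, 52 mm in diameter and 145 mm tall, at the other end of the stock row. Origin at the centre of its underside.

How it is judged (in metres and radians):
At the end, for the whole second after the job is handed in: Plug in the three-bay tray's middle bay, along it within 0.3 rad, piston and small bearing in its outer bays, large bearing and filter in the two-bay tray: each within 15 mm of its bay's centre in x and y, on the floor within 3 mm, upright or flat within 0.1 rad, at rest; cup, can within 20 mm (x of piston in the frame of tray3 between -0.015 and 0.015 m and (y of piston in the frame of tray3 between -0.101 and -0.071 m or y of piston in the frame of tray3 between 0.071 and 0.101 m) and z of piston in the frame of tray3 between 0 and 0.006 m and angle between each of piston, air_filter's own z axis and vertical below 0.1 rad and x of spark_plug in the frame of tray3 between -0.015 and 0.015 m and y of spark_plug in the frame of tray3 between -0.015 and 0.015 m and z of spark_plug in the frame of tray3 between 0.0104 and 0.0164 m and angle between the x axis of spark_plug and the x axis of tray3, either way round below 0.3 rad and x of bearing_small in the frame of tray3 between -0.015 and 0.015 m and (y of bearing_small in the frame of tray3 between -0.101 and -0.071 m or y of bearing_small in the frame of tray3 between 0.071 and 0.101 m) and z of bearing_small in the frame of tray3 between 0.0055 and 0.0115 m and angle between the z axis of bearing_small and the z axis of tray3, either way round below 0.1 rad and x of bearing_large in the frame of tray2 between -0.015 and 0.015 m and (y of bearing_large in the frame of tray2 between -0.0685 and -0.0385 m or y of bearing_large in the frame of tray2 between 0.0385 and 0.0685 m) and z of bearing_large in the frame of tray2 between 0.0075 and 0.0135 m and angle between the z axis of bearing_large and the z axis of tray2, either way round below 0.1 rad and x of air_filter in the frame of tray2 between -0.015 and 0.015 m and (y of air_filter in the frame of tray2 between -0.0685 and -0.0385 m or y of air_filter in the frame of tray2 between 0.0385 and 0.0685 m) and z of air_filter in the frame of tray2 between 0 and 0.006 m and linear speed of each of piston, spark_plug, bearing_small, bearing_large, air_filter below 0.02 m/s and distance of each of starter_cup, spray_can from where it was at the start of the episode below 0.02 m); the robot touches nothing.
It fails at once if the starter cup or the spray can is disturbed (moved more than 20 mm) (distance of any of starter_cup, spray_can from where it was at the start of the episode above 0.02 m).
It fails at once if a part is dropped or flung (faster than 0.6 m/s with no finger on it: a fall of about 2 cm) ((contact force between piston and the fingers below 0.02 N and linear speed of piston above 0.6 m/s) or (contact force between spark_plug and the fingers below 0.02 N and linear speed of spark_plug above 0.6 m/s) or (contact force between bearing_small and the fingers below 0.02 N and linear speed of bearing_small above 0.6 m/s) or (contact force between bearing_large and the fingers below 0.02 N and linear speed of bearing_large above 0.6 m/s) or (contact force between air_filter and the fingers below 0.02 N and linear speed of air_filter above 0.6 m/s)).
It also fails if it takes over 115 s, if anything falls off the work surface, if the arm or the gripper's body presses on something with over 40 N, if the wrist force passes 120 N, or if a joint passes its speed limit or range.

## Working session

There is one attempt and no reset: what is moved stays moved. The work goes in short steps, Python scripts to look and compute and a tool call to move; the robot and the scene stay as the last step left them, time stands still between calls to the robot, and variables do not carry over. Pictures are saved under pics/ and viewed, at most 14 in all, crops included, and the job is handed in when it is done.

Besides the shell and the picture viewer there is one more tool, called after "Call:" as name(argument=value, ...), one argument or row to a line, values as JSON. move_arm: Moves the arm, as the interface text tells. Its arguments: {"type":"object","properties":{"series":{"type":"array"},"grip_force":{"type":"number"}},"required":["series"]}

```bash
mkdir -p pics; ls; cat > h.py <<'E'
import numpy as np, cv2
from station import *
def cam(name):
    c=calibration(name); f=240/np.tan(np.radians(c["vfov"])/2)
    K=np.array([[f,0,c["cx"]],[0,f,c["cy"]],[0,0,1.]]); D=np.array([c["k1"],0,0,0.])
    if "rvec" in c:
        R=cv2.Rodrigues(np.array(c["rvec"],float))[0]; Rw=R.T; t=-R.T@np.array(c["tvec"],float).ravel()
    else:
        s=state(); H=np.array(c["hand_eye"]); T=np.array(s["ee_rot"]).reshape(3,3)
        Rw=T@H[:3,:3]; t=T@H[:3,3]+np.array(s["tool_pos"])
    return K,D,Rw,t
def atz(C,uv,z):
    K,D,Rw,t=C
    p=cv2.undistortPoints(np.array(uv,float).reshape(-1,1,2),K,D).reshape(-1,2)
    d=np.c_[p,np.ones(len(p))]@Rw.T
    return t+d*((z-t[2])/d[:,2])[:,None]
def cloud(C,depth,mask):
    K,D,Rw,t=C
    v,u=np.nonzero(mask&(depth>0))
    p=cv2.undistortPoints(np.c_[u,v].astype(float).reshape(-1,1,2),K,D).reshape(-1,2)
    return (np.c_[p,np.ones(len(p))]*depth[v,u][:,None])@Rw.T+t
E
python3 - <<'E'
from h import *
for n in ["top","scene"]:
    C=cam(n); im,d=grab_frame(n); cv2.imwrite(f"pics/{n}0.png",im[:,:,::-1]); np.savez(f"{n}0.npz",im=im,d=d)
    print(n,C[3],C[2][:,2])
    for k in "piston spark_plug bearing_small bearing_large air_filter tray3 tray2 starter_cup spray_can".split():
        for r in silhouettes(n,k)[:2]:
            P=cloud(C,d,r["pixels"])
            if len(P)==0: print(k,r["conf"],"none");continue
            top=P[P[:,2]>np.percentile(P[:,2],95)-.004]
            (cx,cy),rad=cv2.minEnclosingCircle(top[:,:2].astype(np.float32))
            print(k,round(r["conf"],2),np.round(r["uv"]),"med",np.median(P,0).round(3),"ztop",np.percentile(P[:,2],95).round(3),"circ",round(cx,4),round(cy,4),round(rad,4))
E
```

```text
pics
top [ 0.46048548 -0.00864327  1.12117525] [ 0.06187906 -0.00325389 -0.99807835]
piston 0.9 [258. 278.] med [0.433 0.115 0.043] ztop 0.046 circ 0.4315 0.1169 0.021
spark_plug 0.53 [363. 268.] med [ 0.458 -0.109  0.017] ztop 0.022 circ 0.4595 -0.1156 0.0317
bearing_small 0.75 [203. 278.] med [0.432 0.247 0.009] ztop 0.013 circ 0.4325 0.2476 0.0174
air_filter 0.76 [429. 283.] med [ 0.431 -0.239  0.055] ztop 0.082 circ 0.4287 -0.2456 0.0208
tray3 0.69 [243. 179.] med [0.653 0.153 0.003] ztop 0.018 circ 0.6514 0.152 0.1467
tray3 0.66 [384. 187.] med [ 0.633 -0.152  0.003] ztop 0.019 circ 0.6317 -0.1518 0.1227
tray2 0.69 [243. 179.] med [0.653 0.153 0.003] ztop 0.018 circ 0.6514 0.152 0.1467
tray2 0.66 [384. 187.] med [ 0.633 -0.152  0.003] ztop 0.019 circ 0.6317 -0.1518 0.1227
starter_cup 0.66 [508. 237.] med [ 0.528 -0.421  0.004] ztop 0.037 circ 0.5273 -0.4133 0.0364
spray_can 0.66 [110. 255.] med [0.479 0.398 0.113] ztop 0.144 circ 0.4797 0.4133 0.0173
scene [ 1.20683288 -0.220949    0.76903787] [-0.67405819  0.20774703 -0.70886299]
piston 0.86 [356. 221.] med [0.443 0.113 0.035] 
[... 231 characters left out ...]
g_large 0.78 [314. 235.] med [0.451 0.005 0.013] ztop 0.016 circ 0.447 0.0057 0.0264
air_filter 0.97 [212. 246.] med [ 0.446 -0.245  0.051] ztop 0.08 circ 0.4307 -0.2444 0.0219
tray3 0.87 [408. 282.] med [0.648 0.155 0.003] ztop 0.018 circ 0.6507 0.1518 0.1471
tray3 0.6 [268. 310.] med [ 0.628 -0.155  0.003] ztop 0.018 circ 0.6303 -0.1508 0.1239
tray2 0.87 [408. 282.] med [0.648 0.155 0.003] ztop 0.018 circ 0.6507 0.1518 0.1471
tray2 0.6 [268. 310.] med [ 0.628 -0.155  0.003] ztop 0.018 circ 0.6303 -0.1508 0.1239
starter_cup 0.85 [136. 304.] med [ 0.515 -0.418  0.016] ztop 0.037 circ 0.5272 -0.4164 0.0373
spray_can 0.66 [478. 194.] med [0.494 0.4   0.084] ztop 0.142 circ 0.4821 0.4118 0.0192
```

```bash
python3 - <<'E'
from h import *
for n in ["top","scene"]:
    C=cam(n); z=np.load(n+"0.npz"); d=z["d"]
    P=cloud(C,d,np.ones((480,640),bool))
    for k,y0,y1 in [("tray3",.0,.32),("tray2",-.29,-.02)]:
        Q=P[(P[:,0]>.55)&(P[:,1]>y0)&(P[:,1]<y1)&(P[:,0]<.75)&(P[:,2]>.014)&(P[:,2]<.023)]
        print(n,k,cv2.minAreaRect(Q[:,:2].astype(np.float32)),len(Q))
    m=P[(abs(P[:,0]-.458)<.06)&(abs(P[:,1]+.113)<.06)&(P[:,2]>.006)]
    r=cv2.minAreaRect(m[:,:2].astype(np.float32)); print("plug",r)
    c=np.array(r[0]); w,V=np.linalg.eigh(np.cov(m[:,:2].T)); a=V[:,1]; s=(m[:,:2]-c)@a
    print(a,np.degrees(np.arctan2(a[1],a[0])))
    for lo in np.arange(-.042,.042,.008):
        q=m[(s>=lo)&(s<lo+.008)]; 
        if len(q): print(round(lo+.004,3),len(q),q[:,2].max().round(3))
s=state();print(np.round(s["ee_rot"],3),s["tool_pos"],s["finger_gap"])
E
```

```text
top tray3 ((0.6508767604827881, 0.15247467160224915), (0.2747613191604614, 0.1186029314994812), 79.02521514892578) 1230
top tray2 ((0.6310592293739319, -0.15159232914447784), (0.11881734430789948, 0.2213422805070877), 2.930518865585327) 979
plug ((0.43549084663391113, -0.12069785594940186), (0.08175913989543915, 0.09997452795505524), 34.99249267578125)
[-0.37996081  0.92500259] 112.33125498801739
-0.038 18 0.019
-0.03 20 0.019
-0.022 18 0.021
-0.014 20 0.018
-0.006 34 0.024
0.002 41 0.025
0.01 35 0.023
0.018 27 0.022
0.026 27 0.021
0.034 11 0.018
0.042 2 0.007
scene tray3 ((0.6498942375183105, 0.15289562940597534), (0.2747759222984314, 0.12237419188022614), 78.52838134765625) 1192
scene tray2 ((0.6299005150794983, -0.15046633780002594), (0.12229296565055847, 0.22118978202342987), 2.9928317070007324) 1068
plug ((0.4620450735092163, -0.11468174308538437), (0.0206004548817873, 0.07906898111104965), 16.204944610595703)
[-0.34486402  0.93865266] 110.17349518880624
-0.038 7 0.016
-0.03 19 0.017
-0.022 17 0.017
-0.014 14 0.017
-0.006 20 0.022
0.002 30 0.022
0.01 28 0.022
0.018 22 0.022
0.026 19 0.019
0.034 16 0.018
0.042 4 0.016
[[ 0.945  0.327  0.   ]
 [ 0.327 -0.945 -0.   ]
 [-0.     0.    -1.   ]] [ 0.19601684 -0.56710858  0.23133509] 0.08553188814480343
```

View pics/top0.png

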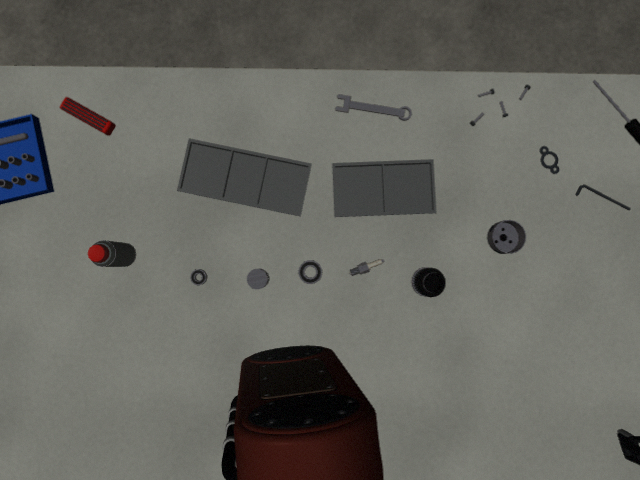

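The top view shows the three-bay tray on the left (about u 245, v 178) and the two-bay tray at (384, 187). The row runs bearing_small (200, 277), piston (258, 278), bearing_large (311, 271), plug (366, 267, white end to the right) and filter (429, 282). Positions agree between the two cameras, so I'm starting with the filter.

Call:
move_arm(
  series=[
    [[0.029, 0.04, 0], [0, 0, 8.86], 0],
    [[0.029, 0.04, 0], [0, 0, 8.86], 0],
    [[0.029, 0.04, 0], [0, 0, 8.86], 0],
    [[0.029, 0.04, 0], [0, 0, 8.86], 0],
    [[0.029, 0.04, 0], [0, 0, 8.86], 0],
    [[0.029, 0.04, 0], [0, 0, 8.86], 0],
    [[0.029, 0.041, 0], [0, 0, 8.86], 0],
    [[0.03, 0.041, 0], [0, 0, 8.86], 0],
  ],
  grip_force=40,
)

```text
clock: 2.0
tool_pos: [0.4298, -0.2438, 0.2315]
ee_rot: [[-0.004, 1.0, 0.001], [1.0, 0.004, -0.0], [-0.0, 0.001, -1.0]]
wrist_force: [0.6, -1.1, 0.1]
finger_gap: 0.0855
finger_force: 0.0
```

Call:
move_arm(
  series=[
    [[0, 0, -0.05], [0, 0, 0], 0],
    [[0, 0, -0.05], [0, 0, 0], 0],
    [[0, 0, -0.05], [0, 0, 0], 0],
    [[0, 0, -0.025], [0, 0, 0], 0],
    [[0, 0, 0], [0, 0, 0], 0.5],
    [[0, 0, 0], [0, 0, 0], 0.8],
    [[0, 0, 0], [0, 0, 0], 0.8],
    [[0, 0, 0], [0, 0, 0], 0.8],
  ],
)

```text
clock: 3.0
tool_pos: [0.4298, -0.2461, 0.0583]
ee_rot: [[0.001, 1.0, 0.002], [1.0, -0.001, -0.002], [-0.002, 0.002, -1.0]]
wrist_force: [-2.0, 0.2, 7.5]
finger_gap: 0.0406
finger_force: 40.0
```

Call:
move_arm(
  series=[
    [[0, 0, 0.03], [0, 0, 0], 0.8],
    [[0.005, 0, 0.03], [0, 0, 0], 0.8],
    [[0.035, 0.008, 0], [0, 0, 0], 0.8],
    [[0.043, 0.009, 0], [0, 0, 0], 0.8],
    [[0.043, 0.009, 0], [0, 0, 0], 0.8],
    [[0.043, 0.009, 0], [0, 0, 0], 0.8],
    [[0.034, 0.007, 0], [0, 0, 0], 0.8],
    [[0, 0, -0.025], [0, 0, 0], 0.8],
  ],
)

```text
clock: 4.0
tool_pos: [0.6356, -0.2032, 0.0934]
ee_rot: [[-0.001, 1.0, 0.005], [1.0, 0.001, -0.002], [-0.002, 0.005, -1.0]]
wrist_force: [-0.9, -0.0, -1.9]
finger_gap: 0.0407
finger_force: 41.1
```

Call:
move_arm(
  series=[
    [[-0.002, -0.001, -0.02], [0, 0, 0], 0.8],
    [[0, 0, -0.008], [0, 0, 0], 0.8],
    [[0, 0, -0.003], [0, 0, 0], 0.8],
    [[0, 0, 0], [0, 0, 0], 0.8],
    [[0, 0, 0], [0, 0, 0], 0.8],
  ],
)

```text
clock: 4.62
tool_pos: [0.63, -0.2045, 0.0614]
ee_rot: [[0.001, 1.0, 0.001], [1.0, -0.001, -0.001], [-0.001, 0.001, -1.0]]
wrist_force: [-3.2, 0.4, 5.5]
finger_gap: 0.0409
finger_force: 41.5
```

Call:
move_arm(
  series=[
    [[0, 0, 0], [0, 0, 0], 0.3],
    [[0, 0, 0], [0, 0, 0], 0],
    [[0, 0, 0], [0, 0, 0], 0],
    [[0, 0, 0.04], [0, 0, 0], 0],
    [[0, 0, 0.05], [0, 0, 0], 0],
    [[-0.04, 0.02, 0.02], [0, 0, 6], 0],
    [[-0.05, 0.025, 0], [0, 0, 7], 0],
    [[-0.05, 0.03, 0], [0, 0, 7], 0],
  ],
)

```text
clock: 5.62
tool_pos: [0.4889, -0.1287, 0.1705]
ee_rot: [[-0.345, 0.939, 0.001], [0.939, 0.345, -0.0], [-0.001, 0.001, -1.0]]
wrist_force: [0.2, 0.0, 0.8]
finger_gap: 0.0851
finger_force: 0.0
```

Call:
move_arm(
  series=[
    [[-0.032, 0.022, 0], [0, 0, 0], 0],
    [[0, 0, 0], [0, 0, 0], 0],
  ],
)

```text
clock: 5.88
tool_pos: [0.4568, -0.1059, 0.1706]
ee_rot: [[-0.342, 0.94, 0.001], [0.94, 0.342, -0.0], [-0.0, 0.001, -1.0]]
wrist_force: [-0.1, -1.4, -0.5]
finger_gap: 0.0859
finger_force: 0.0
```

```bash
python3 - <<'E'
from h import *
C=cam("wrist"); im,d=grab_frame("wrist"); cv2.imwrite("pics/w1.png",im[:,:,::-1])
print(state()["tool_pos"], state()["clock"])
for r in silhouettes("wrist","spark_plug")[:2]:
    P=cloud(C,d,r["pixels"]); v,u=np.nonzero(r["pixels"])
    Q=atz(C,np.c_[u,v],.0104)[:,:2]
    print(r["conf"],r["uv"],len(P),cv2.minAreaRect(Q.astype(np.float32)))
    c=np.array(cv2.minAreaRect(Q.astype(np.float32))[0])
    a=np.array([np.cos(np.radians(-70)),np.sin(np.radians(-70))]); s=(Q-c)@a; t=(Q-c)@np.array([-a[1],a[0]])
    for lo in np.arange(-.044,.044,.008):
        k=(s>=lo)&(s<lo+.008)
        if k.any(): print(round(lo+.004,3),np.ptp(t[k]).round(4),((t[k].max()+t[k].min())/2).round(4))
E
```

```text
[ 0.45788388 -0.10679299  0.17071061] 5.925
0.56 [315.5, 220.6] 1473 ((0.4595014750957489, -0.1156502515077591), (0.02359258383512497, 0.07917308807373047), 19.343944549560547)
-0.04 0.0119 -0.0012
-0.032 0.0136 -0.0012
-0.024 0.0163 0.0
-0.016 0.0208 -0.0004
-0.008 0.0227 -0.0004
0.0 0.0236 -0.0
0.008 0.0149 0.0
0.016 0.0107 0.0004
0.024 0.0107 0.0004
0.032 0.0117 0.0009
0.04 0.0063 0.0009
```

View pics/w1.png

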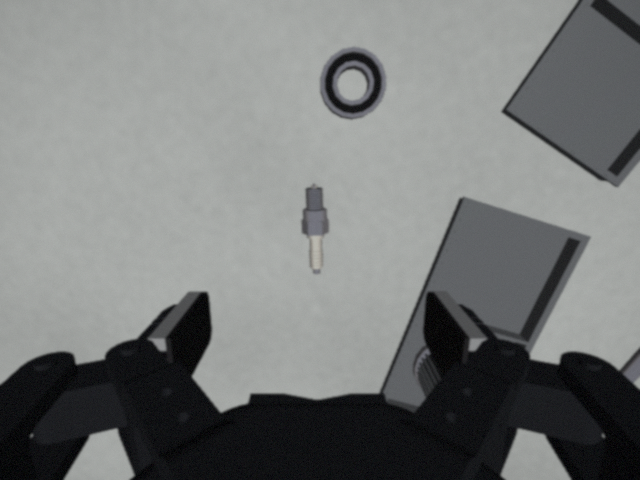

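The wrist view shows the plug centred at (316, 221) with its white end pointing down the picture. The large bearing is at (352, 83), and the filter is standing in the tray (about 430, 370).

Call:
move_arm(
  series=[
    [[-0.001, -0.0015, -0.05], [0, 0, 1.5], 0],
    [[0, 0, -0.05], [0, 0, 0], 0],
    [[0, 0, -0.045], [0, 0, 0], 0.3],
    [[0, 0, -0.021], [0, 0, 0], 0.3],
    [[0, 0, 0], [0, 0, 0], 0.7],
    [[0, 0, 0], [0, 0, 0], 0.95],
    [[0, 0, 0], [0, 0, 0], 0.95],
    [[0, 0, 0], [0, 0, 0], 0.95],
  ],
)

```text
clock: 6.98
tool_pos: [0.4581, -0.1093, 0.0056]
ee_rot: [[-0.366, 0.931, 0.002], [0.931, 0.366, -0.001], [-0.002, 0.002, -1.0]]
wrist_force: [0.7, -0.6, 3.4]
finger_gap: 0.0213
finger_force: 39.5
```

Call:
move_arm(
  series=[
    [[0, 0, 0.03], [0, 0, 0], 0.95],
    [[0.0, 0.0, 0.04], [0, 0, 0], 0.95],
    [[0.025, 0.035, 0], [0, 0, 8], 0.95],
    [[0.032, 0.046, 0], [0, 0, 10], 0.95],
    [[0.032, 0.046, 0], [0, 0, 10], 0.95],
    [[0.032, 0.046, 0], [0, 0, 10], 0.95],
    [[0.032, 0.046, 0], [0, 0, 10], 0.95],
    [[0.0315, 0.0445, 0], [0, 0, 9.3], 0.95],
  ],
)

```text
clock: 7.98
tool_pos: [0.6426, 0.1567, 0.0747]
ee_rot: [[-0.982, 0.189, 0.001], [0.189, 0.982, 0.0], [-0.001, 0.0, -1.0]]
wrist_force: [0.7, -1.3, -0.3]
finger_gap: 0.0212
finger_force: 39.5
```

Call:
move_arm(
  series=[
    [[0, 0, -0.02], [0, 0, 0], 0.95],
    [[0, 0, 0], [0, 0, 0], 0.95],
  ],
)

```text
clock: 8.22
tool_pos: [0.6396, 0.1547, 0.0519]
ee_rot: [[-0.981, 0.196, -0.004], [0.196, 0.981, -0.0], [0.004, -0.001, -1.0]]
wrist_force: [-0.7, -0.7, -1.0]
finger_gap: 0.0211
finger_force: 39.5
```

```bash
python3 - <<'E'
from h import *
ims=[]
for n in ["wrist","scene"]:
    im,d=grab_frame(n); ims.append(im)
cv2.imwrite("pics/p2.png",np.hstack([ims[0][80:480,120:520],cv2.resize(ims[1][200:360,300:460],(400,400))])[:,:,::-1])
E
```

```text
(no output)
```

View pics/p2.png

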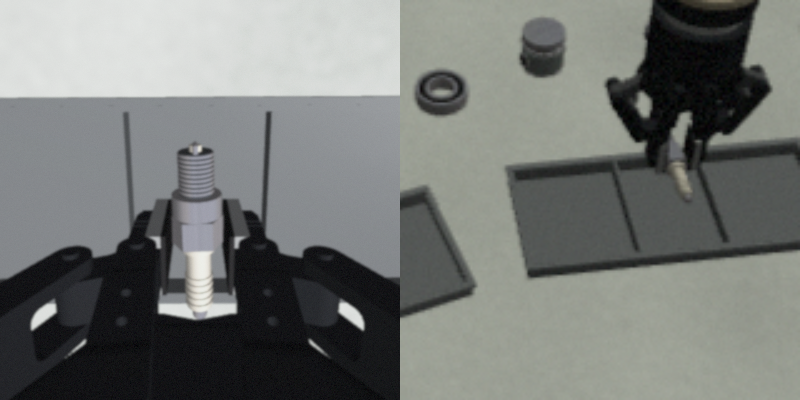

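Call:
move_arm(
  series=[
    [[0.002, 0, -0.02], [0, 0, 0], 0.95],
    [[0, 0, -0.015], [0, 0, 0], 0.95],
    [[0, 0, -0.008], [0, 0, 0], 0.95],
    [[0, 0, -0.0015], [0, 0, 0], 0.95],
    [[0, 0, 0], [0, 0, 0], 0.95],
  ],
)

```text
clock: 8.95
tool_pos: [0.6437, 0.1549, 0.01]
ee_rot: [[-0.981, 0.195, 0.0], [0.195, 0.981, 0.0], [-0.0, 0.0, -1.0]]
wrist_force: [-0.1, 0.7, -0.8]
finger_gap: 0.0212
finger_force: 39.5
```

Call:
move_arm(
  series=[
    [[0, 0, -0.0015], [0, 0, 0], 0.95],
    [[0, 0, 0], [0, 0, 0], 0.7],
    [[0, 0, 0], [0, 0, 0], 0.6],
    [[0, 0, 0], [0, 0, 0], 0.6],
    [[0, 0, 0.04], [0, 0, 0], 0.6],
    [[0, 0, 0.05], [0, 0, 0], 0.3],
    [[-0.03, -0.02, 0.05], [0, 0, -8], 0],
    [[-0.04, -0.035, 0.0], [0, 0, -8], 0],
  ],
)

```text
clock: 9.95
tool_pos: [0.5758, 0.0997, 0.1534]
ee_rot: [[-0.888, 0.461, 0.008], [0.461, 0.888, -0.0], [-0.007, 0.004, -1.0]]
wrist_force: [0.1, -0.5, 0.4]
finger_gap: 0.085
finger_force: 0.0
```

Call:
move_arm(
  series=[
    [[-0.032, -0.024, 0], [0, 0, -10], 0],
    [[-0.032, -0.024, 0], [0, 0, -10], 0],
    [[-0.032, -0.024, 0], [0, 0, -10], 0],
    [[-0.031, -0.022, 0], [0, 0, -10], 0],
    [[0, 0, 0], [0, 0, -10], 0],
    [[0, 0, 0], [0, 0, -10], 0],
  ],
)

```text
clock: 10.7
tool_pos: [0.4464, 0.0055, 0.1487]
ee_rot: [[-0.041, 0.999, 0.001], [0.999, 0.041, -0.0], [-0.0, 0.001, -1.0]]
wrist_force: [0.3, 0.5, 0.3]
finger_gap: 0.0855
finger_force: 0.0
```

```bash
python3 - <<'E'
from h import *
C=cam("wrist"); im,d=grab_frame("wrist"); np.savez("w3.npz",im=im,d=d); cv2.imwrite("pics/w3.png",im[:,:,::-1])
print(state()["tool_pos"], state()["clock"])
for k,z in [("bearing_large",.015),("piston",.045),("spark_plug",.013)]:
  for r in silhouettes("wrist",k)[:1]:
    v,u=np.nonzero(r["pixels"]); Q=atz(C,np.c_[u,v],z)[:,:2]
    print(k,r["conf"],r["uv"],cv2.minEnclosingCircle(Q.astype(np.float32)),cv2.minAreaRect(Q.astype(np.float32)))
E
```

```text
[0.44653179 0.00563215 0.14866215] 10.75
bearing_large 0.89 [311.7, 238.5] ((0.4461890459060669, 0.007736589759588242), 0.026638146489858627) ((0.4467698931694031, 0.007722288370132446), (0.05014406517148018, 0.05203855037689209), 2.3397974967956543)
piston 0.6 [299.9, 64.5] ((0.43151184916496277, 0.11480093002319336), 0.02350735105574131) ((0.4320528209209442, 0.11530253291130066), (0.04249494895339012, 0.04482652619481087), 43.55865478515625)
spark_plug 0.9 [602.2, 26.6] ((0.638892412185669, 0.15156197547912598), 0.031329140067100525) ((0.639133095741272, 0.15454621613025665), (0.024360867217183113, 0.06152195483446121), 85.38990020751953)
```

Call:
move_arm(
  series=[
    [[0, 0.001, -0.05], [0, 0, 0], 0],
    [[0, 0, -0.05], [0, 0, 0], 0],
    [[0, 0, -0.03], [0, 0, 0], 0.15],
    [[0, 0, -0.015], [0, 0, 0], 0.15],
    [[0, 0, 0], [0, 0, 0], 0.4],
    [[0, 0, 0], [0, 0, 0], 0.7],
    [[0, 0, 0], [0, 0, 0], 0.7],
    [[0, 0, 0], [0, 0, 0], 0.7],
  ],
)

```text
clock: 11.9
tool_pos: [0.4472, 0.0067, 0.0042]
ee_rot: [[-0.048, 0.999, 0.002], [0.999, 0.048, -0.0], [-0.0, 0.001, -1.0]]
wrist_force: [0.2, 0.8, 2.5]
finger_gap: 0.0499
finger_force: 42.0
```

Call:
move_arm(
  series=[
    [[0, 0, 0.025], [0, 0, 0], 0.7],
    [[0, 0, 0.03], [0, 0, 0], 0.7],
    [[0.03, -0.017, 0], [0, 0, 0], 0.7],
    [[0.04, -0.023, 0], [0, 0, 0], 0.7],
    [[0.04, -0.023, 0], [0, 0, 0], 0.7],
    [[0.04, -0.023, 0], [0, 0, 0], 0.7],
    [[0.0305, -0.0185, 0], [0, 0, 0], 0.7],
    [[0, 0, -0.02], [0, 0, 0], 0.7],
  ],
)

```text
clock: 12.9
tool_pos: [0.6298, -0.0995, 0.0393]
ee_rot: [[-0.047, 0.999, 0.004], [0.999, 0.047, -0.001], [-0.002, 0.004, -1.0]]
wrist_force: [0.5, -0.3, -1.6]
finger_gap: 0.0497
finger_force: 42.3
```

Call:
move_arm(
  series=[
    [[0, 0, -0.02], [0, 0, 0], 0.7],
    [[0, 0, -0.009], [0, 0, 0], 0.7],
    [[0, 0, -0.003], [0, 0, 0], 0.7],
    [[0, 0, 0], [0, 0, 0], 0.7],
    [[0, 0, 0], [0, 0, 0], 0.7],
  ],
)

```text
clock: 13.52
tool_pos: [0.6261, -0.097, 0.007]
ee_rot: [[-0.049, 0.999, -0.001], [0.999, 0.049, -0.0], [-0.0, -0.001, -1.0]]
wrist_force: [-4.0, 1.0, 5.7]
finger_gap: 0.05
finger_force: 44.3
```

Call:
move_arm(
  series=[
    [[0, 0, 0], [0, 0, 0], 0.4],
    [[0, 0, 0], [0, 0, 0], 0.25],
    [[0, 0, 0], [0, 0, 0], 0.25],
    [[0, 0, 0.04], [0, 0, 0], 0.2],
    [[0, 0, 0.05], [0, 0, 0], 0],
    [[-0.035, 0.035, 0.02], [0, 0, 0], 0],
    [[-0.04, 0.045, 0], [0, 0, 0], 0],
    [[-0.04, 0.045, 0], [0, 0, 0], 0],
  ],
)

```text
clock: 14.52
tool_pos: [0.5112, 0.0283, 0.1166]
ee_rot: [[-0.047, 0.999, 0.001], [0.999, 0.047, -0.0], [-0.0, 0.001, -1.0]]
wrist_force: [0.1, 0.8, 1.0]
finger_gap: 0.0854
finger_force: 0.0
```

Call:
move_arm(
  series=[
    [[-0.04, 0.045, 0], [0, 0, 0], 0],
    [[-0.04, 0.043, 0], [0, 0, 0], 0],
    [[0, 0, 0], [0, 0, 0], 0],
    [[0, 0, 0], [0, 0, 0], 0],
  ],
)

```text
clock: 15.02
tool_pos: [0.4325, 0.1154, 0.1166]
ee_rot: [[-0.049, 0.999, 0.001], [0.999, 0.049, -0.0], [-0.0, 0.001, -1.0]]
wrist_force: [0.0, 0.1, 0.1]
finger_gap: 0.0854
finger_force: 0.0
```

```bash
python3 - <<'E'
from h import *
C=cam("wrist"); im,d=grab_frame("wrist")
print(state()["tool_pos"], state()["clock"])
for k,z in [("bearing_small",.011),("piston",.045)]:
  for r in silhouettes("wrist",k)[:1]:
    v,u=np.nonzero(r["pixels"]); Q=atz(C,np.c_[u,v],z)[:,:2]
    print(k,r["conf"],r["uv"],cv2.minEnclosingCircle(Q.astype(np.float32)))
E
```

```text
[0.43271362 0.11496567 0.1165341 ] 15.075
bearing_small 0.72 [323.8, 23.9] ((0.43246522545814514, 0.2469785362482071), 0.01841655932366848)
piston 0.67 [314.6, 237.5] ((0.4306759834289551, 0.12214420735836029), 0.02473592758178711)
```

Call:
move_arm(
  series=[
    [[-0.001, 0.0015, -0.04], [0, 0, 0], 0],
    [[0, 0, -0.04], [0, 0, 0], 0],
    [[0, 0, -0.0285], [0, 0, 0], 0],
    [[0, 0, 0], [0, 0, 0], 0.2],
    [[0, 0, 0], [0, 0, 0], 0.5],
    [[0, 0, 0], [0, 0, 0], 0.75],
    [[0, 0, 0], [0, 0, 0], 0.75],
    [[0, 0, 0], [0, 0, 0], 0.75],
  ],
)

```text
clock: 16.18
tool_pos: [0.4325, 0.1167, 0.0096]
ee_rot: [[-0.048, 0.999, 0.003], [0.999, 0.048, -0.0], [-0.001, 0.003, -1.0]]
wrist_force: [-0.1, -1.2, 7.8]
finger_gap: 0.0428
finger_force: 41.1
```

Call:
move_arm(
  series=[
    [[0, 0, 0.025], [0, 0, 0], 0.75],
    [[0, 0, 0.03], [0, 0, 0], 0.75],
    [[0.035, -0.008, 0], [0, 0, 0], 0.75],
    [[0.043, -0.011, 0], [0, 0, 0], 0.75],
    [[0.043, -0.011, 0], [0, 0, 0], 0.75],
    [[0.043, -0.011, 0], [0, 0, 0], 0.75],
    [[0.037, -0.008, 0], [0, 0, 0], 0.75],
    [[0, 0, -0.02], [0, 0, 0], 0.75],
  ],
)

```text
clock: 17.18
tool_pos: [0.6354, 0.0669, 0.0441]
ee_rot: [[-0.047, 0.999, 0.004], [0.999, 0.047, -0.0], [-0.001, 0.004, -1.0]]
wrist_force: [-0.2, 0.6, -1.5]
finger_gap: 0.0433
finger_force: 41.2
```

Call:
move_arm(
  series=[
    [[0, 0, -0.02], [0, 0, 0], 0.75],
    [[0, 0, -0.009], [0, 0, 0], 0.75],
    [[0, 0, -0.003], [0, 0, 0], 0.75],
    [[0, 0, 0], [0, 0, 0], 0.75],
    [[0, 0, 0], [0, 0, 0], 0.75],
  ],
)

```text
clock: 17.8
tool_pos: [0.6309, 0.0684, 0.0121]
ee_rot: [[-0.049, 0.999, -0.001], [0.999, 0.049, -0.0], [-0.0, -0.001, -1.0]]
wrist_force: [-7.7, 0.5, 12.6]
finger_gap: 0.0432
finger_force: 42.8
```

Call:
move_arm(
  series=[
    [[0, 0, 0], [0, 0, 0], 0.5],
    [[0, 0, 0], [0, 0, 0], 0.3],
    [[0, 0, 0], [0, 0, 0], 0.3],
    [[0, 0, 0.04], [0, 0, 0], 0.2],
    [[0, 0, 0.05], [0, 0, 0], 0],
    [[-0.035, 0.029, 0.02], [0, 0, 0], 0],
    [[-0.04, 0.036, 0], [0, 0, 0], 0],
    [[-0.04, 0.036, 0], [0, 0, 0], 0],
  ],
)

```text
clock: 18.8
tool_pos: [0.5159, 0.1697, 0.121]
ee_rot: [[-0.047, 0.999, 0.001], [0.999, 0.047, 0.0], [0.0, 0.001, -1.0]]
wrist_force: [1.3, 1.1, -0.6]
finger_gap: 0.0857
finger_force: 0.0
```

Call:
move_arm(
  series=[
    [[-0.04, 0.036, 0], [0, 0, 0], 0],
    [[-0.043, 0.042, 0], [0, 0, 0], 0],
    [[0, 0, 0], [0, 0, 0], 0],
    [[0, 0, 0], [0, 0, 0], 0],
  ],
)

```text
clock: 19.3
tool_pos: [0.4341, 0.2469, 0.1208]
ee_rot: [[-0.049, 0.999, 0.001], [0.999, 0.049, -0.0], [-0.0, 0.001, -1.0]]
wrist_force: [0.6, 0.2, 0.4]
finger_gap: 0.0852
finger_force: 0.0
```

Call:
move_arm(
  series=[
    [[-0.001, 0, -0.05], [0, 0, 0], 0],
    [[0, 0, -0.04], [0, 0, 0], 0.3],
    [[0, 0, -0.028], [0, 0, 0], 0.35],
    [[0, 0, 0], [0, 0, 0], 0.4],
    [[0, 0, 0], [0, 0, 0], 0.7],
    [[0, 0, 0], [0, 0, 0], 0.85],
    [[0, 0, 0], [0, 0, 0], 0.85],
    [[0, 0, 0], [0, 0, 0], 0.85],
  ],
)

```text
clock: 20.3
tool_pos: [0.4344, 0.247, 0.0043]
ee_rot: [[-0.048, 0.999, 0.003], [0.999, 0.048, 0.0], [0.0, 0.003, -1.0]]
wrist_force: [-0.0, -2.0, 6.2]
finger_gap: 0.032
finger_force: 40.4
```

Call:
move_arm(
  series=[
    [[0, 0, 0.025], [0, 0, 0], 0.85],
    [[0, 0, 0.03], [0, 0, 0], 0.85],
    [[0.035, -0.002, 0], [0, 0, 0], 0.85],
    [[0.045, -0.002, 0], [0, 0, 0], 0.85],
    [[0.045, -0.002, 0], [0, 0, 0], 0.85],
    [[0.045, -0.002, 0], [0, 0, 0], 0.85],
    [[0.04, -0.001, 0], [0, 0, 0], 0.85],
    [[0.023, -0.001, -0.01], [0, 0, 0], 0.85],
  ],
)

```text
clock: 21.3
tool_pos: [0.6684, 0.2367, 0.0485]
ee_rot: [[-0.047, 0.999, 0.002], [0.999, 0.047, 0.0], [0.0, 0.002, -1.0]]
wrist_force: [-0.0, 0.2, -1.3]
finger_gap: 0.0324
finger_force: 39.9
```

Call:
move_arm(
  series=[
    [[0, 0, -0.02], [0, 0, 0], 0.85],
    [[0, 0, -0.014], [0, 0, 0], 0.85],
    [[0, 0, -0.006], [0, 0, 0], 0.85],
    [[0, 0, -0.002], [0, 0, 0], 0.85],
    [[0, 0, 0], [0, 0, 0], 0.85],
    [[0, 0, 0], [0, 0, 0], 0.85],
  ],
)

```text
clock: 22.05
tool_pos: [0.6651, 0.2373, 0.0074]
ee_rot: [[-0.049, 0.999, 0.0], [0.999, 0.049, -0.0], [-0.0, 0.0, -1.0]]
wrist_force: [-5.5, -0.9, 9.3]
finger_gap: 0.0324
finger_force: 40.8
```

Call:
move_arm(
  series=[
    [[0, 0, 0], [0, 0, 0], 0.6],
    [[0, 0, 0], [0, 0, 0], 0.45],
    [[0, 0, 0], [0, 0, 0], 0.45],
    [[0, 0, 0.04], [0, 0, 0], 0.4],
    [[0, 0, 0.05], [0, 0, 0], 0],
    [[-0.04, 0, 0.05], [0, 0, 0], 0],
    [[-0.06, 0, 0.0], [0, 0, 0], 0],
    [[-0.06, 0, 0], [0, 0, 0], 0],
  ],
)

```text
clock: 23.05
tool_pos: [0.5058, 0.2369, 0.1452]
ee_rot: [[-0.048, 0.999, 0.002], [0.999, 0.048, 0.0], [0.0, 0.002, -1.0]]
wrist_force: [-1.0, 0.0, 0.7]
finger_gap: 0.0854
finger_force: 0.0
```

Call:
move_arm(
  series=[
    [[-0.06, 0, 0.02], [0, 0, 0], 0],
    [[0, 0, 0], [0, 0, 0], 0],
    [[0, 0, 0], [0, 0, 0], 0],
  ],
)

```text
clock: 23.42
tool_pos: [0.4482, 0.237, 0.1647]
ee_rot: [[-0.048, 0.999, 0.002], [0.999, 0.048, 0.0], [0.0, 0.002, -1.0]]
wrist_force: [0.7, 0.1, -0.2]
finger_gap: 0.0856
finger_force: 0.0
```

```bash
python3 - <<'E'
from h import *
def loc(c,y,p): 
    a=np.radians(y); R=np.array([[np.cos(a),-np.sin(a)],[np.sin(a),np.cos(a)]]); return (R.T@(np.array(p)-c)).round(4)
T={"tray3":((.6504,.1527),-11.2),"tray2":((.6305,-.151),2.96)}
for n in ["top","scene"]:
    C=cam(n); im,d=grab_frame(n); cv2.imwrite(f"pics/{n}9.png",im[:,:,::-1])
    P=cloud(C,d,np.ones((480,640),bool))
    for k,t,x,y,h in [("piston","tray3",.634,.068,.048),("spark_plug","tray3",.65,.153,.02),("bearing_small","tray3",.667,.237,.014),("bearing_large","tray2",.628,-.098,.018),("air_filter","tray2",.633,-.204,.085)]:
        lo=h-.005 if h>.02 else .009
        if k=="spark_plug": lo=.008
        Q=P[(np.hypot(P[:,0]-x,P[:,1]-y)<.042)&(P[:,2]>lo)&(P[:,2]<h+.008)]
        r=cv2.minAreaRect(Q[:,:2].astype(np.float32))
        print(n,k,len(Q),loc(*T[t],r[0]),np.round(r[1],3),round(r[2],1),"z",np.percentile(Q[:,2],90).round(4))
E
```

```text
top piston 298 [-0.0014 -0.0857] [0.041 0.04 ] 2.5 z 0.0492
top spark_plug 313 [-0.0025  0.0018] [0.082 0.069] 43.9 z 0.023
top bearing_small 161 [-0.0014  0.0903] [0.04  0.034] 84.0 z 0.0155
top bearing_large 352 [0.0002 0.0545] [0.051 0.05 ] 0.8 z 0.0191
top air_filter 107 [-0.0052 -0.0523] [0.039 0.038] 0.9 z 0.0866
scene piston 240 [-0.0023 -0.085 ] [0.04  0.043] 66.7 z 0.0483
scene spark_plug 285 [-0.0016  0.0017] [0.082 0.07 ] 46.1 z 0.0229
scene bearing_small 152 [-0.0007  0.0872] [0.034 0.034] 74.1 z 0.0146
scene bearing_large 365 [0.0009 0.0542] [0.052 0.051] 16.2 z 0.0186
scene air_filter 126 [-0.0038 -0.0528] [0.04 0.04] 74.0 z 0.0856
```

View pics/scene9.png

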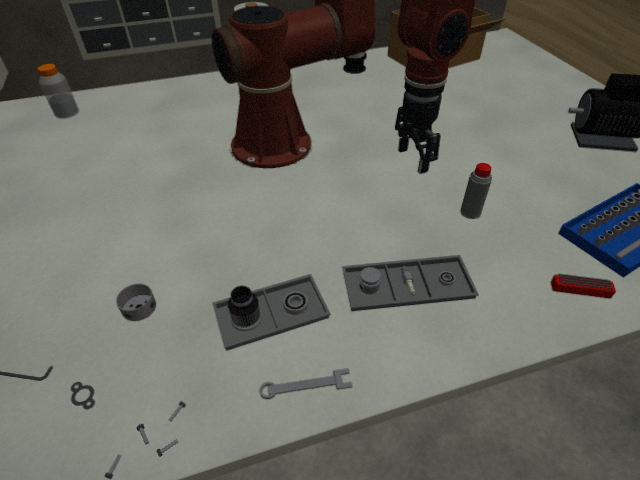

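All five parts are in their bays: filter (243, 306), large bearing (295, 301), piston (370, 279), plug (408, 280), small bearing (447, 277). The cup and can haven't moved. The plug reading took in the bay walls, so I'm checking it once more before handing in.

```bash
python3 - <<'E'
from h import *
c=np.array([.6504,.1527]); a=np.radians(-11.2); R=np.array([[np.cos(a),-np.sin(a)],[np.sin(a),np.cos(a)]])
ok=[]
for n in ["top","scene"]:
    C=cam(n); im,d=grab_frame(n); P=cloud(C,d,np.ones((480,640),bool)); L=(P[:,:2]-c)@R
    k=(abs(L[:,0])<.048)&(abs(L[:,1])<.025)&(P[:,2]>.008)&(P[:,2]<.04)
    r=cv2.minAreaRect(L[k].astype(np.float32)); w=np.linalg.eigh(np.cov(L[k].T))[1][:,1]
    print(n,r,np.degrees(np.arctan2(w[1],w[0])),P[k,2].max()); ok.append(abs(r[0][0])<.01 and abs(r[0][1])<.01)
if all(ok): print(job_done())
E
```

```text
top ((-0.0005491636693477631, 2.3118220269680023e-05), (0.022809404879808426, 0.0794924646615982), 84.64961242675781) -178.08960851556012 0.026406403325084593
scene ((-6.27860426902771e-05, 0.0007445439696311951), (0.07879213988780975, 0.0224353838711977), 10.067294120788574) -177.15724308341657 0.026288828535147357
the job is handed in; nothing more can be done
None
```

Both kits are made up and the job is handed in (verdict not reported): all five parts measured within about 6 mm of their bay centres, with the cup and can left untouched, at about 24 s on the robot's clock.

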